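# Put away the small things on the studio table

### The arm

A 6-joint arm with a two-finger parallel gripper is mounted at the origin on the work surface. World frame = base frame: x ahead of the robot, y to its left, z up, the work surface at z = 0. Lengths are in m, angles in rad, forces in N, time in s.
With the tool pointing down it reaches from about 0.35 to 0.775 m from the base axis. Payload 5.5 kg.
Tool frame: the origin (TCP) lies at the very end of the fingers, on their centre line; the grasp point (between the pads) lies 19 mm behind it; z points along the fingers, y is the line along which they close (so a half turn about z gives the same grasp; the last joint's range is limited). The gripper opens to 85 mm and grips with 20 to 120 N. Pads are 22 mm wide; open, the fingers measure 114 mm over their backs; the gripper's body (76 mm by 85 mm) begins 54 mm behind the grasp point. The pads swing forward as they close: fully open they stand 13 mm farther back than shut.
Start: joints at [1.055, 0.313, 0.046, 1.304, 0, 1.431], TCP at [0.211, 0.535, 0.231] pointing down, gripper open.
Joint ranges: [-2.76, 2.76], [-0.86, 1.69], [-1.03, 1.26], [-2.2, 2.34], [-1.47, 1.5], [-3.14, 3.14]. Speed limits (rad/s): [2.57, 2.57, 3.14, 3.14, 3.14, 3.14].

### API

Orientations are given as a unit quaternion [w, x, y, z].
In Python, from workcell import env, viewer, nets gives the robot as it stands. The module is installed in compiled form; this text tells all that it offers.
- The arm moves only by the tool drive_effector, called after "Call:" as name(argument=value, ...), one argument or row to a line, values as JSON. Schema: {"type":"object","properties":{"offsets":{"type":"array","items":{"type":"array","items":{"type":"array","items":{"type":"number"},"minItems":6,"maxItems":6},"minItems":1,"maxItems":8},"minItems":1,"maxItems":1},"finger_gap":{"type":"number"},"grip_n":{"type":"number"},"only":{"type":"string"},"quiet":{"type":"boolean"},"lines":{"type":"string"}},"required":["offsets"],"additionalProperties":false}. offsets is a list that holds a single list of rows (three levels of brackets), with 1 to 8 rows, each of 6 numbers: dx, dy, dz in m, then a rotation vector rx, ry, rz in rad; each row is the pose to reach, as a shift and turn from the pose commanded when the call began, along the tool's axes at that moment; what a row does not reach only later rows make up. A row lasts 1/8 s, in which the tool goes at most 0.0625 m and 0.188 rad, less where a joint would pass 70% of its speed; a pose out of reach is approached as far as the arm can. finger_gap is the finger opening in m, set as the call begins (left out keeps the last). The fingers move at their own pace and stop on an object; grip_n is the grip in N (left out, the last holds). Time passes only in rows, so rows that do not move let the fingers close. The tool returns the time, the measured TCP pose, the force, the opening and the grip force at its end. only (a regular expression) keeps the lines of the reply that match it, lines (a string "A,B") keeps lines A to B, and quiet returns only ok. Input that does not fit is refused with a message, and nothing moves.
- env.get_state(): the state, without advancing time (a new reading comes with each control period).
- viewer.read_camera(name): name is "scene" or "side" or "wrist"; returns a dict with "image" (420x560x3 uint8, red, green, blue), "K" (3x3 intrinsics, pixels), "R" (3x3) and "t" (3): a world point X has camera coordinates R X + t. Camera axes: x right, y down, z forward; pixel columns grow to the right and rows downward; lengths in m; the calibration is good to about 2 mm. A picture is of the moment at which its call begins. There is no depth.
- env.hand_in(): hands the job in; it is judged then, once.
Trained networks look in a picture, given as the dict that the camera call returned (one of the last four; its "shot" number tells which), for a name from the list of things; names that differ only in an ending like _2 or _b are one class to them, and where a whole thing is asked for, a point or a joint stands for the part that bears it (a point fixed in the world has none). Each returns a list of dicts, best first, with "confidence" (0 to 1); they miss things now and then, are a little off and sometimes report something else, mostly with a low value. They report only what shows in the picture. A call takes as long as a camera call. They do not tell look-alikes from the thing itself.
- nets.outline_of(label, picture): "region" (420x560 bool, what is visible of it) and "box" ([left, top, right, bottom] in pixels, round what is visible of it).
The state is a dict: "clock": time; "joint_pos": joint angles; "qvel": joint speeds; "tau": joint torques, N m; "tcp_pos": TCP position; "orientation": TCP orientation; "wrist_force": force on the tool from outside, world axes, zero at the start; "ft_torque": the same for the moment, N m; "finger_gap": finger opening in m; "grip_force": force on a finger pad.
Only numpy, scipy, OpenCV 4.12 (cv2) and the standard library are available. Lean on these libraries where they do the work, as an engineer would, in place of code of your own. Each camera call takes 0.05 s, during which the arm holds its last target. There are 200 camera calls.

### The job

Put away the mixed things on the sculpture studio's table: stand both white jars upright in the square wooden tray, lay both black spring clamps flat on the floor of the long metal tray (not on top of each other), and lay the wooden sanding block flat in the round white dish. Set each thing down rather than dropping it, and leave the flat metal tin and the cardboard-brown tape roll where they are.

Things in the scene. Friction and masses are not known exactly. Their poses are not given: they have to be found in the camera images.
- jar_1: One of two identical closed jars, white plastic with a grey lid, 46 mm in diameter, 64 mm tall, standing; about 0.12 kg. Origin: centre of its underside, z up its axis.
- jar_2: The other jar, identical to jar_1.
- clamp_1: One of two identical rigid black spring clamps lying flat, 90 mm long, 20 mm thick. Origin: mid-body, 10 mm above its underside. x runs along it to the jaw tip (44 mm from origin); handles splay to -x (ends at 46 mm, 47 mm apart over all). Grip the body at the origin: 34 mm along x, 26 mm wide along y, flat sides; about 0.06 kg. z: up, normal to the flat side.
- clamp_2: The other spring clamp, identical to clamp_1.
- block: Sanding block, pale wood with a dark grey underside, 88 mm (its x) by 44 mm (its y) by 28 mm (its z), lying flat; about 0.09 kg. Origin: its centre, 14 mm above its underside.
- square_tray: Square brown wooden tray, open on top, fixed to the table: 150 x 150 mm outside, 138 x 138 mm inside, rim 18 mm above the table, inner floor 6 mm above the table. Place of the two jars. Origin: centre of its underside, on the table; x and y along its sides, z up.
- long_tray: Long bare-aluminium tray, open on top, fixed to the table: 114 mm (its x) by 220 mm (its y) outside, 104 x 210 mm inside, rim 18 mm above the table, inner floor 5 mm above the table. Place of the two clamps. Origin: centre of its underside, on the table; z up.
- round_dish: Round white ceramic dish, open on top, fixed to the table: 160 mm in diameter at the rim, flat inner floor about 144 mm in diameter and 5 mm above the table, rim 18 mm above the table. Place of the sanding block. Origin: centre of its underside, on the table; z up.
- tin: Bystander, to be left alone: flat closed steel tin, 66 mm in diameter, 26 mm high. Origin: centre of its underside.
- tape: Bystander, to be left alone: roll of cardboard-brown tape lying flat, 80 mm in outer and 56 mm in inner diameter, 24 mm high. Origin: centre of its underside.
Mind the look-alikes: they are no part of the job. There is more than one size of the block; the job needs the largest.

How it is judged:
At the end, for the whole second after the job is handed in: Both jars stand upright (within 0.1 rad) on the floor of the square tray, both clamps lie flat (within 0.12 rad) on the floor of the long tray, and the sanding block lies flat (within 0.12 rad) on the floor of the round dish with its centre within 35 mm of the dish's centre; all five are at rest (x of jar_1 in the frame of square_tray between -0.05 and 0.05 m and y of jar_1 in the frame of square_tray between -0.05 and 0.05 m and z of each of jar_1, jar_2 in the frame of square_tray below 0.012 m and angle between each of jar_1, jar_2's own z axis and vertical below 0.1 rad and x of jar_2 in the frame of square_tray between -0.05 and 0.05 m and y of jar_2 in the frame of square_tray between -0.05 and 0.05 m and x of clamp_1 in the frame of long_tray between -0.045 and 0.045 m and y of clamp_1 in the frame of long_tray between -0.095 and 0.095 m and z of each of clamp_1, clamp_2 in the frame of long_tray below 0.021 m and angle between the z axis of each of clamp_1, clamp_2 and the z axis of long_tray, either way round below 0.12 rad and x of clamp_2 in the frame of long_tray between -0.045 and 0.045 m and y of clamp_2 in the frame of long_tray between -0.095 and 0.095 m and horizontal distance between block and round_dish below 0.035 m and z of block in the frame of round_dish below 0.025 m and angle between the z axis of block and the z axis of round_dish, either way round below 0.12 rad and linear speed of each of jar_1, jar_2, clamp_1, clamp_2, block below 0.02 m/s); the robot touches nothing.
It fails at once if the tin or the tape roll is moved by more than 20 mm (distance of any of tin, tape from where it was at the start of the episode above 0.02 m).
It fails at once if a jar, clamp or the block is dropped or thrown: it moves faster than 0.7 m/s with no finger touching it (a fall of about 25 mm) ((linear speed of jar_1 above 0.7 m/s and contact force between jar_1 and the fingers below 0.05 N) or (linear speed of jar_2 above 0.7 m/s and contact force between jar_2 and the fingers below 0.05 N) or (linear speed of clamp_1 above 0.7 m/s and contact force between clamp_1 and the fingers below 0.05 N) or (linear speed of clamp_2 above 0.7 m/s and contact force between clamp_2 and the fingers below 0.05 N) or (linear speed of block above 0.7 m/s and contact force between block and the fingers below 0.05 N)).
It also fails if it takes over 109 s, if anything falls off the work surface, if the arm or the gripper's body presses on something with over 40 N, if the wrist force passes 120 N, or if a joint passes its speed limit or range.

## Working session

There is one attempt and no reset: what is moved stays moved. The work goes in short steps, Python scripts to look and compute and a tool call to move; the robot and the scene stay as the last step left them, time stands still between calls to the robot, and variables do not carry over. Pictures are saved under pics/ and viewed, at most 14 in all, crops included, and the job is handed in when it is done.

```bash
mkdir -p pics; python3 - <<'E'
from workcell import env, viewer, nets
import cv2
s=env.get_state(); print(s['clock'],s['tcp_pos'],s['orientation'],s['finger_gap'])
for n in ("scene","side"):
    p=viewer.read_camera(n); cv2.imwrite(f'pics/{n}0.png',p['image'][:,:,::-1])
    print(n,p['K'].tolist(),p['R'].round(3).tolist(),p['t'].round(3).tolist())
    for l in ("jar_1","clamp_1","block","square_tray","long_tray","round_dish","tin","tape"):
        print(l,[(round(o['confidence'],2),[int(v) for v in o['box']]) for o in nets.outline_of(l,p)])
E
```

```text
0.0 [0.21077934 0.5344168  0.23041268] [-2.99679170e-04  1.86797955e-01  9.82397930e-01 -8.60786862e-04] 0.08535012071404383
scene [[492.3830699364145, 0.0, 281.1181238375836], [0.0, 492.3830699364145, 213.10701056496532], [0.0, 0.0, 1.0]] [[0.045, 0.999, -0.01], [0.697, -0.038, -0.716], [-0.715, 0.025, -0.698]] [-0.023, -0.314, 1.568]
jar_1 [(0.97, [376, 191, 398, 223]), (0.85, [152, 195, 173, 224])]
clamp_1 [(0.73, [216, 206, 238, 232]), (0.66, [97, 205, 119, 235])]
block [(0.92, [235, 177, 259, 197]), (0.89, [278, 170, 301, 195]), (0.84, [264, 197, 288, 229])]
square_tray [(0.79, [130, 247, 210, 306])]
long_tray [(0.94, [228, 246, 336, 298])]
round_dish [(0.9, [357, 234, 425, 292]), (0.18, [376, 189, 401, 223])]
tin [(0.83, [436, 203, 464, 229])]
tape [(0.97, [316, 196, 349, 222]), (0.4, [153, 194, 175, 224])]
side [[390.74921992095847, 0.0, 278.70533970353097], [0.0, 390.74921992095847, 209.84000611808594], [0.0, 0.0, 1.0]] [[0.975, -0.224, 0.012], [-0.125, -0.586, -0.8], [0.186, 0.778, -0.599]] [-0.489, 0.103, 0.91]
jar_1 [(0.86, [237, 149, 255, 176]), (0.56, [275, 287, 296, 328])]
clamp_1 [(0.76, [280, 368, 337, 402]), (0.55, [255, 255, 296, 272])]
block [(0.97, [208, 238, 238, 266]), (0.83, [243, 216, 281, 235]), (0.58, [200, 213, 227, 232])]
square_tray []
long_tray []
round_dish [(0.89, [277, 156, 331, 184])]
tin [(0.56, [236, 138, 257, 155])]
tape [(0.69, [237, 185, 262, 206]), (0.18, [237, 135, 259, 151])]
```

```bash
python3 - <<'E'
import cv2
a=cv2.imread('pics/scene0.png')[150:320,80:480]; cv2.imwrite('pics/s1.png',cv2.resize(a,None,fx=2,fy=2,interpolation=cv2.INTER_CUBIC))
E
```

```text
(no output)
```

View pics/s1.png

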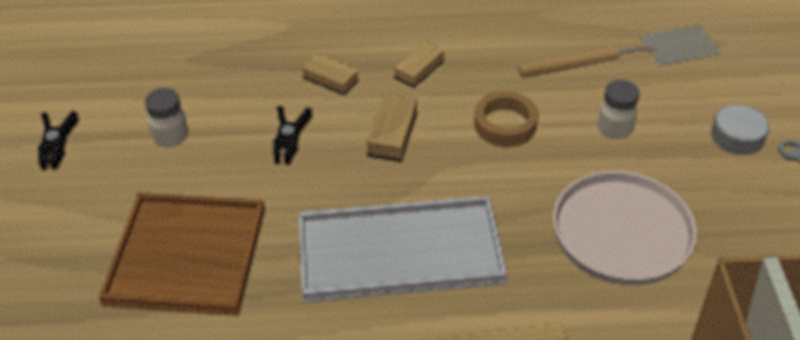

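View pics/side0.png

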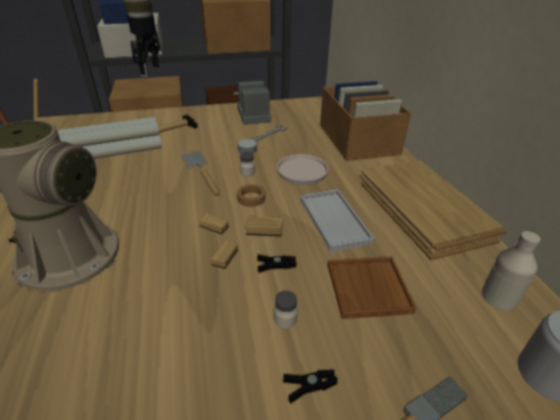

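The scene view (2x crop, offset 80,150) shows clamps at crop (57,140) and (290,135). The jars are at (167,118) and (618,110), and the large block is at (392,127) with two smaller look-alikes above it. The tape is at (506,118) and the tin at (740,128). The square tray, long tray and dish are in a row below. The side view agrees. Next I fit models to the outlines.

```bash
cat > h.py <<'E'
from workcell import env, viewer, nets
import numpy as np, cv2
from scipy.optimize import minimize
def cyl(r,h,r0=None):
    a=np.linspace(0,2*np.pi,40,endpoint=False); c=np.c_[np.cos(a),np.sin(a)]
    return np.r_[np.c_[c*(r0 or r),0*a],np.c_[c*r,0*a+h]]
def prism(p,h): p=np.array(p,float); return np.r_[np.c_[p,np.zeros(len(p))],np.c_[p,np.full(len(p),h)]]
def box(a,b,h): return prism([(a/2,b/2),(a/2,-b/2),(-a/2,-b/2),(-a/2,b/2)],h)
M={'jar':cyl(.023,.064),'block':box(.088,.044,.028),'square_tray':box(.15,.15,.018),'long_tray':box(.114,.22,.018),
 'round_dish':cyl(.08,.018,.072),'tin':cyl(.033,.026),'tape':cyl(.04,.024),
 'clamp':prism([(.044,.005),(.044,-.005),(.017,-.013),(-.046,-.0235),(-.046,.0235),(.017,.013)],.02)}
def proj(p,X): c=X@p['R'].T+p['t']; u=c@p['K'].T; return u[:,:2]/u[:,2:]
def ground(p,uv,z):
    d=p['R'].T@np.linalg.solve(p['K'],[uv[0],uv[1],1]); o=-p['R'].T@p['t']; return (o+d*(z-o[2])/d[2])[:2]
def T(m,q,z0): c,s=np.cos(q[2]),np.sin(q[2]); return m@np.array([[c,s,0],[-s,c,0],[0,0,1]])+[q[0],q[1],z0]
def fit(name,views,z0=0,yaws=(0,)):
    """views: list of (picture, region). returns x,y,yaw,mean IoU (convex hulls)"""
    m=M[name]; S=6; D=[]
    for p,r in views:
        n,lab,st,_=cv2.connectedComponentsWithStats(r.astype(np.uint8)); r=lab==1+np.argmax(st[1:,4])
        v,u=np.nonzero(r); lo=np.array([u.min()-25,v.min()-25]); sz=((u.max()-lo[0]+25)*S,(v.max()-lo[1]+25)*S)
        pts=np.concatenate([np.c_[u+a,v+b] for a in(-.5,.5) for b in(-.5,.5)])
        D.append((p,lo,sz,rast(pts,lo,sz,S)))
    def cost(q):
        t=0
        for p,lo,sz,o in D:
            g=rast(proj(p,T(m,q,z0)),lo,sz,S); t+=1-(g&o).sum()/max(1,(g|o).sum())
        return t/len(D)
    p,r=views[0]; v,u=np.nonzero(r); x=ground(p,(u.mean(),v.mean()),z0+m[:,2].max()/2)
    rs=[minimize(cost,[*x,y],method='Nelder-Mead',options=dict(initial_simplex=[[*x,y],[x[0]+.01,x[1],y],[x[0],x[1]+.01,y],[*x,y+.2]],xatol=2e-4,fatol=1e-4)) for y in yaws]
    b=min(rs,key=lambda r:r.fun); return np.r_[b.x,1-b.fun]
def rast(uv,lo,sz,S):
    g=np.zeros(sz[::-1],np.uint8); cv2.fillConvexPoly(g,cv2.convexHull(((uv-lo)*S).round().astype(np.int32)),1); return g
E
cat > a.py <<'E'
from h import *
P={n:viewer.read_camera(n) for n in('scene','side')}
R={n:{} for n in P}
for n in P:
    for l in M:
        R[n][l]=nets.outline_of(l+('_1' if l in('jar','clamp') else ''),P[n])
for l in M:
    ys=np.linspace(-np.pi/2,np.pi/2,7)[1:] if l=='block' else (-.5,0,.5) if l in('clamp',) else (0,)
    for o in R['scene'][l]:
        if o['confidence']<.45: continue
        a=fit(l,[(P['scene'],o['region'])],0,ys); out=[a]
        for s in R['side'][l]:
            c=proj(P['side'],np.array([[a[0],a[1],M[l][:,2].max()/2]]))[0]; bb=s['box']
            if np.hypot(*(c-[(bb[0]+bb[2])/2,(bb[1]+bb[3])/2]))<9: out+=[fit(l,[(P['side'],s['region'])],0,(a[2],)),fit(l,[(P['scene'],o['region']),(P['side'],s['region'])],0,(a[2],))]
        print(l,*[x.round(3) for x in out])
E
python3 a.py
```

```text
jar [0.467 0.271 0.218 0.918] [0.464 0.274 0.291 0.92 ] [0.465 0.272 0.306 0.901]
jar [ 0.452 -0.289  0.164  0.916] [ 0.449 -0.286  0.206  0.972] [ 0.449 -0.288  0.415  0.922]
block [ 0.338  0.034 -0.402  0.643] [ 0.347  0.027 -0.115  0.596] [ 0.336  0.035 -0.421  0.611]
block [ 0.466 -0.01  -0.261  0.955]
block [ 0.355 -0.091  0.648  0.653] [ 0.356 -0.084  1.259  0.63 ] [ 0.358 -0.087  1.185  0.611]
long_tray [ 0.652 -0.008  0.055  0.973] [ 0.648 -0.008  0.065  0.968] [ 0.65  -0.009  0.057  0.958]
round_dish [0.638 0.242 0.101 0.948]
tin [0.492 0.418 0.12  0.954] [0.489 0.424 0.105 0.896] [0.491 0.419 0.227 0.896]
tape [0.456 0.133 0.185 0.959] [0.453 0.134 0.346 0.968] [0.454 0.134 0.227 0.95 ]
clamp [ 0.467 -0.43   0.036  0.89 ] [ 0.46  -0.428  0.004  0.937] [ 0.461 -0.429  0.016  0.869]
clamp [ 0.475 -0.141 -0.197  0.875] [ 0.466 -0.138 -0.17   0.939] [ 0.467 -0.138 -0.198  0.851]
```

```bash
cat > d.py <<'E'
# d.py x y z phi : delta in tool axes to bring TCP there, tool down, finger line at world angle phi
import sys; from h import *
from scipy.spatial.transform import Rotation as Ro
x,y,z,f=map(float,sys.argv[1:5]); s=env.get_state(); q=s['orientation']
A=Ro.from_quat(q,scalar_first=True).as_matrix(); cur=np.arctan2(A[1,1],A[0,1])
f+=np.pi*np.round((cur-f)/np.pi)
B=np.array([[-np.sin(f),np.cos(f),0],[np.cos(f),np.sin(f),0],[0,0,-1]]).T
print(s['clock'],'d',(A.T@([x,y,z]-s['tcp_pos'])).round(4),'rot',Ro.from_matrix(A.T@B).as_rotvec().round(3),'phi',cur.round(3),'j6',s['joint_pos'][5].round(2))
E
python3 d.py .466 -.01 .2 1.31
python3 - <<'E'
from h import *
for k in range(3):
    p=viewer.read_camera('scene')
    for o in nets.outline_of('square_tray',p)[:1]: print(o['confidence'],fit('square_tray',[(p,o['region'])]))
    for o in nets.outline_of('long_tray',p)[:1]: print(fit('long_tray',[(p,o['region'])]))
E
```

```text
1.8 d [-0.4371 -0.4133  0.0313] rot [ 0.     0.    -0.115] phi 1.195 j6 1.43
0.78 [ 0.64539312 -0.24628247 -0.12894353  0.98345996]
[ 0.65354318 -0.00848622  0.04993208  0.961209  ]
0.93 [ 0.64646542 -0.24629709 -0.12215454  0.96853371]
[ 0.65238383 -0.00865993  0.05868003  0.98421834]
0.67 [ 0.64608002 -0.24607484 -0.13267405  0.97554194]
[ 0.65235078 -0.0089472   0.05533125  0.98569817]
```

Call:
drive_effector(
  offsets=[
    [[-0.437, -0.413, 0.031, 0, 0, -0.115], [-0.437, -0.413, 0.031, 0, 0, -0.115], [-0.437, -0.413, 0.031, 0, 0, -0.115], [-0.437, -0.413, 0.031, 0, 0, -0.115], [-0.437, -0.413, 0.031, 0, 0, -0.115], [-0.437, -0.413, 0.031, 0, 0, -0.115], [-0.437, -0.413, 0.031, 0, 0, -0.115], [-0.437, -0.413, 0.031, 0, 0, -0.115]],
  ],
  finger_gap=0.085,
  grip_n=40,
)

```text
clock: 3.25
tcp_pos: [0.4235, 0.0807, 0.2059]
orientation: [0.001, 0.13, 0.992, 0.0]
wrist_force: [1.6, -0.7, -0.5]
finger_gap: 0.0845
grip_force: 0.0
```

```bash
python3 d.py .466 -.01 .2 1.31
```

```text
3.25 d [-0.0644 -0.0767  0.0059] rot [ 0.001  0.001 -0.   ] phi 1.31 j6 0.26
```

Call:
drive_effector(
  offsets=[
    [[-0.064, -0.077, 0.006, 0, 0, 0], [-0.064, -0.077, 0.006, 0, 0, 0], [-0.064, -0.077, 0.006, 0, 0, 0]],
  ],
)

```text
clock: 3.62
tcp_pos: [0.4657, -0.0106, 0.1993]
orientation: [0.0, 0.132, 0.991, -0.0]
wrist_force: [0.8, 0.8, 0.4]
finger_gap: 0.0852
grip_force: 0.0
```

```bash
python3 - <<'E'
from h import *
p=viewer.read_camera('wrist'); cv2.imwrite('pics/w1.png',p['image'][:,:,::-1])
for o in nets.outline_of('block',p): print(o['confidence'],o['box'],fit('block',[(p,o['region'])],0,(-.26,.2)))
E
```

```text
0.97 [136.9, 78.4, 213.7, 127.5] [ 0.36187442 -0.07590625  0.97327768  0.58112515]
0.84 [254.5, 11.9, 312.0, 96.9] [ 0.35005544  0.02780997 -0.7308072   0.61156954]
0.82 [254.1, 144.9, 295.9, 225.1] [ 0.46024383 -0.00697333 -0.26926828  0.96760813]
```

View pics/w1.png

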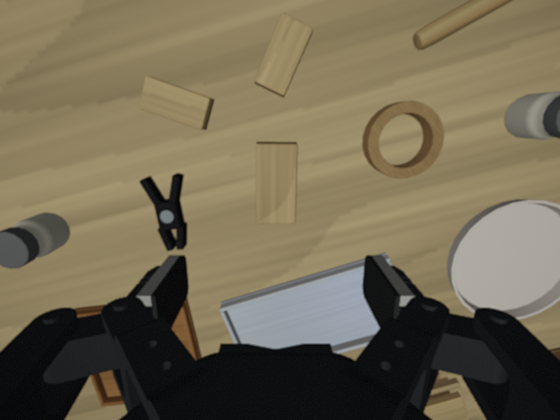

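Wrist view: the large block is at (276,183), clear of its neighbours. Clamp_2 is at (167,212), the jars are at the left (35,240) and right (540,115), and the tape is at (403,138). All of this matches the fits.

```bash
python3 d.py .461 -.007 .002 1.301
python3 - <<'E'
from h import *
p=viewer.read_camera('wrist')
for l in ('clamp','jar','tape'):
  for o in nets.outline_of(l+('_1' if l!='tape' else ''),p): print(l,o['confidence'],o['box'],fit(l,[(p,o['region'])],0,(-.2,.2)).round(3))
E
```

```text
3.725 d [0.0034 0.0003 0.1974] rot [ 0.    -0.001  0.008] phi 1.309 j6 0.07
clamp 0.56 [138.3, 171.7, 187.0, 253.8] [ 0.465 -0.136 -0.11   0.917]
jar 0.93 [0.0, 212.5, 69.5, 268.4] [ 0.446 -0.281 -0.064  0.81 ]
jar 0.58 [499.2, 92.2, 559.7, 144.9] [ 0.463  0.275 -0.317  0.647]
tape 0.78 [360.4, 103.9, 440.9, 181.3] [0.451 0.136 0.252 0.984]
```

Call:
drive_effector(
  offsets=[
    [[0.003, 0, 0.06, 0, 0, 0], [0.003, 0, 0.12, 0, 0, 0], [0.003, 0, 0.165, 0, 0, 0], [0.003, 0, 0.185, 0, 0, 0], [0.003, 0, 0.197, 0, 0, 0], [0.003, 0, 0.197, 0, 0, 0]],
  ],
)

```text
clock: 4.68
tcp_pos: [0.4616, -0.0069, 0.0024]
orientation: [-0.0, 0.13, 0.992, 0.0]
wrist_force: [-1.0, 0.3, -0.2]
finger_gap: 0.085
grip_force: 0.0
```

Call:
drive_effector(
  offsets=[
    [[0, 0, 0, 0, 0, 0], [0, 0, 0, 0, 0, 0], [0, 0, 0, 0, 0, 0], [0, 0, 0, 0, 0, 0], [0, 0, 0, 0, 0, 0], [0, 0, 0, 0, 0, 0]],
  ],
  finger_gap=0,
  grip_n=40,
)

```text
clock: 5.42
tcp_pos: [0.4629, -0.0077, 0.0036]
orientation: [0.001, 0.13, 0.992, -0.0]
wrist_force: [-0.2, 0.8, 5.9]
finger_gap: 0.0434
grip_force: 41.7
```

Call:
drive_effector(
  offsets=[
    [[0, 0, -0.03, 0, 0, 0], [0, 0, -0.08, 0, 0, 0], [0, 0, -0.08, 0, 0, 0]],
  ],
)

```text
clock: 5.8
tcp_pos: [0.4649, -0.0081, 0.0862]
orientation: [0.004, 0.13, 0.991, -0.0]
wrist_force: [1.0, 0.7, -0.8]
finger_gap: 0.0432
grip_force: 41.2
```

```bash
python3 d.py .636 .242 .08 1.3
```

```text
5.8 d [-0.1007  0.2857  0.0071] rot [0.001 0.008 0.01 ] phi 1.31 j6 0.07
```

Call:
drive_effector(
  offsets=[
    [[-0.1, 0.286, 0.007, 0, 0, 0], [-0.1, 0.286, 0.007, 0, 0, 0], [-0.1, 0.286, 0.007, 0, 0, 0], [-0.1, 0.286, 0.007, 0, 0, 0], [-0.1, 0.286, 0.007, 0, 0, 0], [-0.1, 0.286, 0.007, 0, 0, 0], [-0.1, 0.286, 0.007, 0, 0, 0]],
  ],
)

```text
clock: 6.68
tcp_pos: [0.6309, 0.2427, 0.0739]
orientation: [-0.001, 0.13, 0.992, -0.001]
wrist_force: [-0.7, 0.4, -0.5]
finger_gap: 0.0433
grip_force: 41.4
```

```bash
python3 d.py .636 .242 .0095 1.3; python3 - <<'E'
from h import *
p=viewer.read_camera('scene'); cv2.imwrite('pics/s2.png',cv2.resize(p['image'][130:330,80:480,::-1],None,fx=2,fy=2))
p=viewer.read_camera('wrist')
for o in nets.outline_of('round_dish',p)[:1]: print(o['confidence'],o['box'])
E
```

```text
6.675 d [-0.0053  0.0008  0.0644] rot [-0.002 -0.003  0.01 ] phi 1.31 j6 0.51
0.81 [166.8, 109.7, 396.0, 315.3]
```

View pics/s2.png

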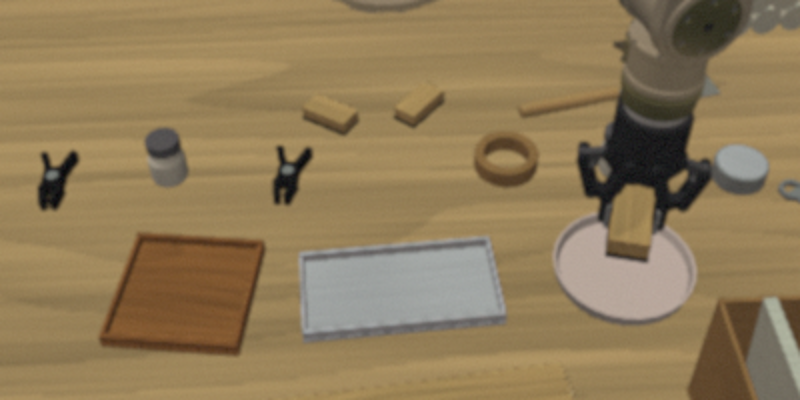

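The block is held level between the fingers at (632,222), above the dish. I'm lowering it now.

Call:
drive_effector(
  offsets=[
    [[-0.004, 0, 0.03, 0, 0, 0], [-0.004, 0, 0.05, 0, 0, 0], [-0.004, 0, 0.06, 0, 0, 0], [-0.004, 0, 0.064, 0, 0, 0], [-0.004, 0, 0.066, 0, 0, 0]],
  ],
)

```text
clock: 7.45
tcp_pos: [0.6365, 0.2419, 0.0103]
orientation: [0.001, 0.13, 0.991, 0.0]
wrist_force: [0.8, 0.2, -1.9]
finger_gap: 0.0434
grip_force: 41.4
```

Call:
drive_effector(
  offsets=[
    [[0, 0, 0.0015, 0, 0, 0], [0, 0, 0.002, 0, 0, 0]],
  ],
)

```text
clock: 7.7
tcp_pos: [0.6367, 0.2422, 0.0087]
orientation: [0.001, 0.13, 0.992, 0.0]
wrist_force: [-2.3, -0.7, 4.5]
finger_gap: 0.0433
grip_force: 42.0
```

Call:
drive_effector(
  offsets=[
    [[0, 0, 0, 0, 0, 0], [0, 0, 0, 0, 0, 0], [0, 0, 0, 0, 0, 0], [0, 0, -0.03, 0, 0, 0], [0, 0, -0.09, 0, 0, 0], [0, 0, -0.12, 0, 0, 0], [0, 0, -0.12, 0, 0, 0]],
  ],
  finger_gap=0.075,
)

```text
clock: 8.57
tcp_pos: [0.6383, 0.2427, 0.1314]
orientation: [0.003, 0.13, 0.992, 0.001]
wrist_force: [0.4, 0.6, 0.1]
finger_gap: 0.0751
grip_force: 0.0
```

```bash
python3 d.py .464 .273 .12 1.3
```

```text
8.575 d [ 0.1763 -0.0156  0.0103] rot [0.003 0.006 0.01 ] phi 1.31 j6 0.51
```

Call:
drive_effector(
  offsets=[
    [[0.176, -0.016, -0.04, 0, 0, 0], [0.176, -0.016, -0.04, 0, 0, 0], [0.176, -0.016, -0.04, 0, 0, 0], [0.176, -0.016, -0.04, 0, 0, 0], [0.176, -0.016, -0.04, 0, 0, 0]],
  ],
  finger_gap=0.085,
)

```text
clock: 9.2
tcp_pos: [0.4621, 0.272, 0.167]
orientation: [0.0, 0.13, 0.992, -0.0]
wrist_force: [0.6, -0.4, -0.4]
finger_gap: 0.0848
grip_force: 0.0
```

```bash
python3 - <<'E'
from h import *
p=viewer.read_camera('wrist'); cv2.imwrite('pics/w2.png',p['image'][:,:,::-1])
for l in ('jar','block','round_dish','tape'):
  for o in nets.outline_of(l+('_1' if l=='jar' else ''),p): print(l,o['confidence'],o['box'],fit(l,[(p,o['region'])],.005*(l=='block'),(-.25,)).round(3))
E
python3 d.py .464 .273 .02 1.3
```

```text
jar 0.62 [251.6, 170.7, 300.8, 231.5] [ 0.461  0.274 -0.177  0.904]
block 0.79 [271.1, 302.3, 309.5, 347.7] [ 0.634  0.244 -0.258  0.631]
block 0.65 [2.1, 93.5, 40.6, 173.4] [0.314 0.024 0.886 0.483]
round_dish 0.66 [226.0, 271.0, 359.8, 361.6] [ 0.627  0.249 -0.146  0.718]
tape 0.65 [105.1, 179.6, 187.7, 256.5] [ 0.451  0.136 -0.192  0.975]
9.45 d [-0.0009  0.0017  0.1468] rot [-0.    -0.001  0.009] phi 1.309 j6 0.64
```

View pics/w2.png

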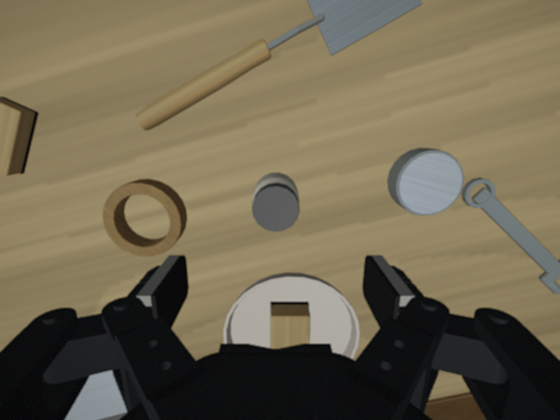

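The jar is centred between the fingers at (276,200), with the tape at (145,216) and the tin at (427,181) both clear. The block sits in the dish.

Call:
drive_effector(
  offsets=[
    [[0, 0.001, 0.06, 0, 0, 0], [0, 0.001, 0.11, 0, 0, 0], [0, 0.001, 0.135, 0, 0, 0], [0, 0.001, 0.147, 0, 0, 0], [0, 0.001, 0.147, 0, 0, 0]],
  ],
)

```text
clock: 10.07
tcp_pos: [0.4622, 0.2727, 0.02]
orientation: [-0.001, 0.13, 0.991, -0.0]
wrist_force: [0.3, -0.2, 0.5]
finger_gap: 0.085
grip_force: 0.0
```

Call:
drive_effector(
  offsets=[
    [[0, 0, 0, 0, 0, 0], [0, 0, 0, 0, 0, 0], [0, 0, 0, 0, 0, 0], [0, 0, 0, 0, 0, 0], [0, 0, 0, 0, 0, 0]],
  ],
  finger_gap=0,
  grip_n=35,
)

```text
clock: 10.7
tcp_pos: [0.4631, 0.2733, 0.0221]
orientation: [0.001, 0.13, 0.992, 0.001]
wrist_force: [-1.1, -0.6, 5.1]
finger_gap: 0.0444
grip_force: 35.1
```

Call:
drive_effector(
  offsets=[
    [[0, 0, -0.03, 0, 0, 0], [0, 0, -0.09, 0, 0, 0], [0, 0, -0.09, 0, 0, 0], [0, 0, -0.09, 0, 0, 0]],
  ],
)

```text
clock: 11.2
tcp_pos: [0.4621, 0.273, 0.1108]
orientation: [0.0, 0.13, 0.992, 0.0]
wrist_force: [-0.2, -0.2, -1.9]
finger_gap: 0.0442
grip_force: 36.6
```

```bash
python3 d.py .66 -.205 .11 1.44
```

```text
11.2 d [-0.3144 -0.4108  0.0008] rot [ 0.001  0.001 -0.13 ] phi 1.31 j6 0.64
```

```bash
python3 d.py .679 -.2504 .11 1.441
```

```text
11.2 d [-0.3445 -0.4498  0.0008] rot [ 0.001  0.001 -0.131] phi 1.31 j6 0.64
```

Call:
drive_effector(
  offsets=[
    [[-0.2, -0.25, 0, 0, 0, -0.09], [-0.2, -0.25, 0, 0, 0, -0.09], [-0.2, -0.25, 0, 0, 0, -0.09], [-0.2, -0.25, 0, 0, 0, -0.09], [-0.2, -0.25, 0, 0, 0, -0.09], [-0.2, -0.25, 0, 0, 0, -0.09]],
  ],
)

```text
clock: 11.95
tcp_pos: [0.5914, -0.0241, 0.1084]
orientation: [-0.001, 0.088, 0.996, -0.0]
wrist_force: [-0.1, 0.9, -1.4]
finger_gap: 0.0442
grip_force: 36.6
```

```bash
python3 d.py .679 -.2504 .11 1.441
```

```text
11.95 d [-0.1259 -0.2074 -0.0017] rot [-0.001 -0.002 -0.047] phi 1.394 j6 0.0
```

Call:
drive_effector(
  offsets=[
    [[-0.126, -0.207, 0, 0, 0, -0.047], [-0.126, -0.207, 0, 0, 0, -0.047], [-0.126, -0.207, 0, 0, 0, -0.047], [-0.126, -0.207, 0, 0, 0, -0.047], [-0.126, -0.207, 0, 0, 0, -0.047], [-0.126, -0.207, 0, 0, 0, -0.047]],
  ],
)

```text
clock: 12.7
tcp_pos: [0.6787, -0.2441, 0.1084]
orientation: [-0.002, 0.062, 0.998, 0.001]
wrist_force: [-0.4, -0.5, -1.4]
finger_gap: 0.0438
grip_force: 36.7
```

```bash
python3 d.py .679 -.2504 .03 1.441
```

```text
12.7 d [-0.0014 -0.0063  0.0784] rot [ 0.002 -0.004  0.006] phi 1.447 j6 -0.33
```

Call:
drive_effector(
  offsets=[
    [[0, 0, 0.04, 0, 0, 0], [0, 0, 0.065, 0, 0, 0], [0, 0, 0.075, 0, 0, 0], [0, 0, 0.078, 0, 0, 0], [0, 0, 0.078, 0, 0, 0]],
  ],
)

```text
clock: 13.32
tcp_pos: [0.6805, -0.2452, 0.0337]
orientation: [0.001, 0.061, 0.998, -0.0]
wrist_force: [0.6, -0.1, -0.2]
finger_gap: 0.0441
grip_force: 36.7
```

```bash
python3 d.py .679 -.2504 .027 1.441
```

```text
13.325 d [ 0.0009 -0.0054  0.0067] rot [-0.     0.001  0.007] phi 1.448 j6 -0.33
```

Call:
drive_effector(
  offsets=[
    [[0, -0.004, 0.003, 0, 0, 0], [0, -0.004, 0.005, 0, 0, 0], [0, -0.004, 0.005, 0, 0, 0]],
  ],
)

```text
clock: 13.7
tcp_pos: [0.6798, -0.2503, 0.0283]
orientation: [0.001, 0.062, 0.998, -0.0]
wrist_force: [-0.3, -1.1, 2.0]
finger_gap: 0.0443
grip_force: 36.9
```

Call:
drive_effector(
  offsets=[
    [[0, 0, 0.0005, 0, 0, 0], [0, 0, 0.001, 0, 0, 0]],
  ],
)

```text
clock: 13.95
tcp_pos: [0.6799, -0.2503, 0.0282]
orientation: [0.001, 0.062, 0.998, -0.001]
wrist_force: [-3.1, -1.6, 9.9]
finger_gap: 0.0436
grip_force: 37.6
```

Call:
drive_effector(
  offsets=[
    [[0, 0, 0, 0, 0, 0], [0, 0, 0, 0, 0, 0], [0, 0, 0, 0, 0, 0], [0, 0, -0.03, 0, 0, 0], [0, 0, -0.09, 0, 0, 0], [0, 0, -0.13, 0, 0, 0], [0, 0, -0.13, 0, 0, 0]],
  ],
  finger_gap=0.085,
)

```text
clock: 14.82
tcp_pos: [0.6818, -0.2506, 0.1615]
orientation: [0.004, 0.062, 0.998, -0.002]
wrist_force: [0.0, 0.2, 0.4]
finger_gap: 0.0852
grip_force: 0.0
```

```bash
python3 d.py .449 -.285 .16 1.441
```

```text
14.825 d [ 2.268e-01 -6.290e-02 -1.000e-04] rot [-0.003  0.008  0.006] phi 1.447 j6 -0.34
```

Call:
drive_effector(
  offsets=[
    [[0.227, -0.062, 0, 0, 0, 0], [0.227, -0.062, 0, 0, 0, 0], [0.227, -0.062, 0, 0, 0, 0], [0.227, -0.062, 0, 0, 0, 0], [0.227, -0.062, 0, 0, 0, 0], [0.227, -0.062, 0, 0, 0, 0]],
  ],
)

```text
clock: 15.58
tcp_pos: [0.4468, -0.2831, 0.1561]
orientation: [0.0, 0.062, 0.998, 0.0]
wrist_force: [1.8, -0.3, 0.1]
finger_gap: 0.0849
grip_force: 0.0
```

```bash
python3 - <<'E'
from h import *
p=viewer.read_camera('wrist'); cv2.imwrite('pics/w3.png',p['image'][:,:,::-1])
for l in ('jar','clamp'):
  for o in nets.outline_of(l+'_1',p): print(l,o['confidence'],o['box'],fit(l,[(p,o['region'])],0,(-.2,.05,)).round(3))
E
python3 d.py .449 -.285 .021 1.441
```

```text
jar 0.82 [246.5, 172.9, 296.6, 236.3] [ 0.444 -0.286  0.288  0.883]
clamp 0.78 [403.6, 147.5, 457.3, 239.3] [ 0.464 -0.138 -0.164  0.937]
15.725 d [-0.0015 -0.0018  0.1352] rot [0.    0.    0.007] phi 1.448 j6 -0.59
```

View pics/w3.png

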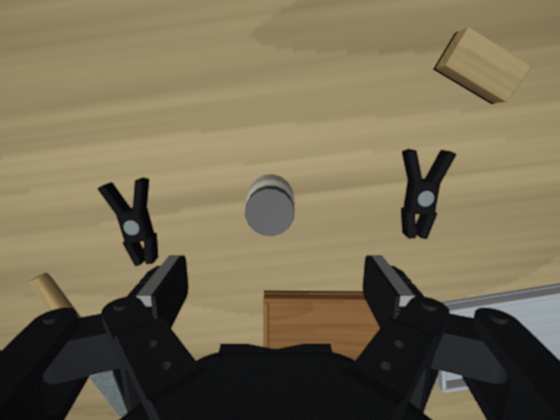

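Jar 2 is at (270,205) between the fingers. The clamps, at (130,225) and (426,198), are clear of them.

Call:
drive_effector(
  offsets=[
    [[0, -0.002, 0.06, 0, 0, 0], [0, -0.002, 0.105, 0, 0, 0], [0, -0.002, 0.127, 0, 0, 0], [0, -0.002, 0.135, 0, 0, 0], [0, -0.002, 0.135, 0, 0, 0]],
  ],
)

```text
clock: 16.35
tcp_pos: [0.4469, -0.2849, 0.0214]
orientation: [-0.0, 0.061, 0.998, 0.0]
wrist_force: [-0.5, -0.1, 0.3]
finger_gap: 0.0855
grip_force: 0.0
```

Call:
drive_effector(
  offsets=[
    [[0, 0, 0, 0, 0, 0], [0, 0, 0, 0, 0, 0], [0, 0, 0, 0, 0, 0], [0, 0, 0, 0, 0, 0], [0, 0, 0, 0, 0, 0]],
  ],
  finger_gap=0,
  grip_n=35,
)

```text
clock: 16.98
tcp_pos: [0.447, -0.2857, 0.0229]
orientation: [0.001, 0.062, 0.998, -0.001]
wrist_force: [-0.4, 0.0, 5.5]
finger_gap: 0.0441
grip_force: 35.3
```

Call:
drive_effector(
  offsets=[
    [[0, 0, -0.03, 0, 0, 0], [0, 0, -0.09, 0, 0, 0], [0, 0, -0.09, 0, 0, 0], [0, 0, -0.09, 0, 0, 0]],
  ],
)

```text
clock: 17.48
tcp_pos: [0.4462, -0.285, 0.1116]
orientation: [0.0, 0.062, 0.998, -0.0]
wrist_force: [0.1, 0.2, -2.0]
finger_gap: 0.0441
grip_force: 36.7
```

```bash
python3 d.py .611 -.2416 .11 1.441
```

```text
17.475 d [-0.1582  0.0634  0.0017] rot [-0.     0.001  0.006] phi 1.447 j6 -0.6
```

Call:
drive_effector(
  offsets=[
    [[-0.158, 0.063, 0, 0, 0, 0], [-0.158, 0.063, 0, 0, 0, 0], [-0.158, 0.063, 0, 0, 0, 0], [-0.158, 0.063, 0, 0, 0, 0], [-0.158, 0.063, 0, 0, 0, 0]],
  ],
)

```text
clock: 18.1
tcp_pos: [0.6092, -0.2413, 0.1093]
orientation: [-0.002, 0.062, 0.998, 0.001]
wrist_force: [-0.6, 0.2, -1.1]
finger_gap: 0.0441
grip_force: 36.7
```

Call:
drive_effector(
  offsets=[
    [[0, 0, 0.04, 0, 0, 0], [0, 0, 0.065, 0, 0, 0], [0, 0, 0.075, 0, 0, 0], [0, 0, 0.079, 0, 0, 0], [0, 0, 0.079, 0, 0, 0]],
  ],
)

```text
clock: 18.73
tcp_pos: [0.6109, -0.2425, 0.0333]
orientation: [0.0, 0.062, 0.998, -0.0]
wrist_force: [-0.1, 0.2, -1.2]
finger_gap: 0.0438
grip_force: 36.7
```

```bash
python3 d.py .611 -.2416 .0288 1.441
```

```text
18.725 d [0.0001 0.0009 0.0045] rot [-0.     0.001  0.006] phi 1.447 j6 -0.38
```

Call:
drive_effector(
  offsets=[
    [[0, 0, 0.003, 0, 0, 0], [0, 0, 0.005, 0, 0, 0], [0, 0, 0.005, 0, 0, 0]],
  ],
)

```text
clock: 19.1
tcp_pos: [0.6114, -0.2423, 0.029]
orientation: [0.001, 0.062, 0.998, -0.0]
wrist_force: [-2.5, 0.1, 5.0]
finger_gap: 0.044
grip_force: 37.2
```

Call:
drive_effector(
  offsets=[
    [[0, 0, 0, 0, 0, 0], [0, 0, 0, 0, 0, 0], [0, 0, 0, 0, 0, 0], [0, 0, -0.03, 0, 0, 0], [0, 0, -0.09, 0, 0, 0], [0, 0, -0.13, 0, 0, 0], [0, 0, -0.13, 0, 0, 0]],
  ],
  finger_gap=0.085,
)

```text
clock: 19.98
tcp_pos: [0.6132, -0.2433, 0.1621]
orientation: [0.004, 0.062, 0.998, -0.002]
wrist_force: [-0.1, 0.2, 0.6]
finger_gap: 0.0849
grip_force: 0.0
```

```bash
python3 d.py .465 -.138 .13 1.4
```

```text
19.975 d [0.1603 0.0863 0.0306] rot [-0.003  0.008  0.047] phi 1.447 j6 -0.38
```

Call:
drive_effector(
  offsets=[
    [[0.16, 0.086, 0, 0, 0, 0.047], [0.16, 0.086, 0, 0, 0, 0.047], [0.16, 0.086, 0, 0, 0, 0.047], [0.16, 0.086, 0.03, 0, 0, 0.047], [0.16, 0.086, 0.03, 0, 0, 0.047]],
  ],
  finger_gap=0.085,
)

```text
clock: 20.6
tcp_pos: [0.4604, -0.1356, 0.1254]
orientation: [-0.002, 0.085, 0.996, 0.001]
wrist_force: [-0.2, 0.3, -0.4]
finger_gap: 0.0851
grip_force: 0.0
```

```bash
python3 - <<'E'
from h import *
p=viewer.read_camera('wrist'); cv2.imwrite('pics/w4.png',p['image'][:,:,::-1])
for o in nets.outline_of('clamp_1',p): print(o['confidence'],o['box'],fit('clamp',[(p,o['region'])],0,(-.2,.05,)).round(3))
E
python3 d.py .464 -.138 .004 1.4
```

```text
0.79 [245.7, 157.5, 300.6, 258.4] [ 0.465 -0.138 -0.169  0.912]
0.58 [0.0, 265.5, 4.2, 289.8] [ 0.496 -0.457  1.617  0.106]
20.7 d [-0.0016 -0.0008  0.1233] rot [ 0.    -0.001 -0.   ] phi 1.4 j6 -0.28
```

View pics/w4.png

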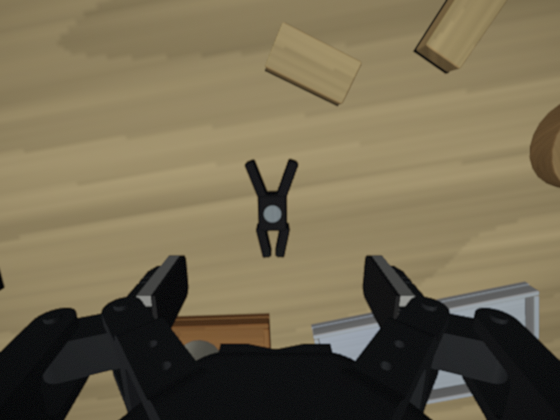

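The clamp is at (272,208), aligned between the fingers with its pivot dot at (272,214). I'm checking the origin against the dot and then grasping the body.

```bash
python3 - <<'E'
from h import *
p=viewer.read_camera('wrist'); print(ground(p,(272,214),.02))
for o in nets.outline_of('long_tray',p)[:1]: print(o['box'])
E
```

```text
[ 0.46852708 -0.13968857]
[312.8, 279.2, 543.3, 394.2]
```

Call:
drive_effector(
  offsets=[
    [[-0.003, -0.001, 0.06, 0, 0, 0], [-0.003, -0.001, 0.1, 0, 0, 0], [-0.003, -0.001, 0.116, 0, 0, 0], [-0.003, -0.001, 0.122, 0, 0, 0], [-0.003, -0.001, 0.122, 0, 0, 0]],
  ],
  finger_gap=0.06,
)

```text
clock: 21.42
tcp_pos: [0.4662, -0.1389, 0.0059]
orientation: [0.0, 0.085, 0.996, -0.0]
wrist_force: [-0.5, 0.1, -0.7]
finger_gap: 0.0598
grip_force: 0.0
```

```bash
python3 d.py .465 -.138 .004 1.4
```

```text
21.425 d [0.0013 0.0006 0.0019] rot [-0.     0.001 -0.   ] phi 1.4 j6 -0.28
```

Call:
drive_effector(
  offsets=[
    [[0, 0, 0.002, 0, 0, 0], [0, 0, 0.002, 0, 0, 0], [0, 0, 0.002, 0, 0, 0], [0, 0, 0.002, 0, 0, 0], [0, 0, 0.002, 0, 0, 0], [0, 0, 0.002, 0, 0, 0]],
  ],
  finger_gap=0,
  grip_n=30,
)

```text
clock: 22.18
tcp_pos: [0.4662, -0.1388, 0.0044]
orientation: [0.001, 0.085, 0.996, -0.0]
wrist_force: [0.0, -0.0, 6.3]
finger_gap: 0.025
grip_force: 30.5
```

Call:
drive_effector(
  offsets=[
    [[0, 0, -0.03, 0, 0, 0], [0, 0, -0.08, 0, 0, 0], [0, 0, -0.08, 0, 0, 0], [0, 0, -0.08, 0, 0, 0]],
  ],
)

```text
clock: 22.68
tcp_pos: [0.4651, -0.1382, 0.0832]
orientation: [-0.0, 0.085, 0.996, 0.0]
wrist_force: [0.1, 0.2, -0.5]
finger_gap: 0.0255
grip_force: 29.8
```

```bash
python3 d.py .655 -.059 .085 1.627
```

```text
22.675 d [-0.1736  0.1103 -0.0018] rot [ 0.    -0.    -0.227] phi 1.4 j6 -0.28
```

Call:
drive_effector(
  offsets=[
    [[-0.174, 0.11, 0, 0, 0, -0.227], [-0.174, 0.11, 0, 0, 0, -0.227], [-0.174, 0.11, 0, 0, 0, -0.227], [-0.174, 0.11, 0, 0, 0, -0.227], [-0.174, 0.11, 0, 0, 0, -0.227]],
  ],
)

```text
clock: 23.3
tcp_pos: [0.6553, -0.0585, 0.0806]
orientation: [-0.002, -0.029, 1.0, 0.0]
wrist_force: [-0.0, -0.4, -0.3]
finger_gap: 0.0254
grip_force: 29.8
```

Call:
drive_effector(
  offsets=[
    [[0, 0, 0.02, 0, 0, 0], [0, 0, 0.03, 0, 0, 0], [0, 0, 0.03, 0, 0, 0]],
  ],
)

```text
clock: 23.68
tcp_pos: [0.6536, -0.0598, 0.0521]
orientation: [-0.002, -0.028, 1.0, 0.0]
wrist_force: [-0.3, -0.0, -0.0]
finger_gap: 0.0253
grip_force: 29.8
```

```bash
python3 - <<'E'
from h import *
p=viewer.read_camera('scene'); cv2.imwrite('pics/s3.png',cv2.resize(p['image'][170:320,120:440,::-1],None,fx=2.5,fy=2.5,interpolation=cv2.INTER_CUBIC))
for o in nets.outline_of('long_tray',p)[:1]: print(fit('long_tray',[(p,o['region'])]).round(3))
for l,z in (('clamp',.041),('jar',.006),('block',.005)):
  for o in nets.outline_of(l+('' if l=='block' else '_1'),p): print(l,o['confidence'],o['box'],fit(l,[(p,o['region'])],z,(-.2,.1,)).round(3))
E
python3 d.py .655 -.059 .0095 1.627
```

```text
[ 0.653 -0.009  0.062  0.986]
clamp 0.68 [98.6, 207.5, 120.5, 235.7] [ 0.512 -0.41   0.045  0.885]
jar 0.62 [162.6, 241.5, 184.6, 275.0] [ 0.616 -0.242 -0.173  0.841]
jar 0.58 [153.2, 266.0, 177.7, 302.6] [ 0.683 -0.252  0.389  0.9  ]
block 0.9 [378.9, 245.2, 406.4, 281.3] [ 0.64   0.24  -0.252  0.962]
block 0.8 [276.7, 170.5, 300.1, 194.9] [ 0.344  0.034 -0.397  0.628]
23.925 d [0.0011 0.0009 0.045 ] rot [-0.     0.001 -0.   ] phi 1.627 j6 -0.27
```

View pics/s3.png

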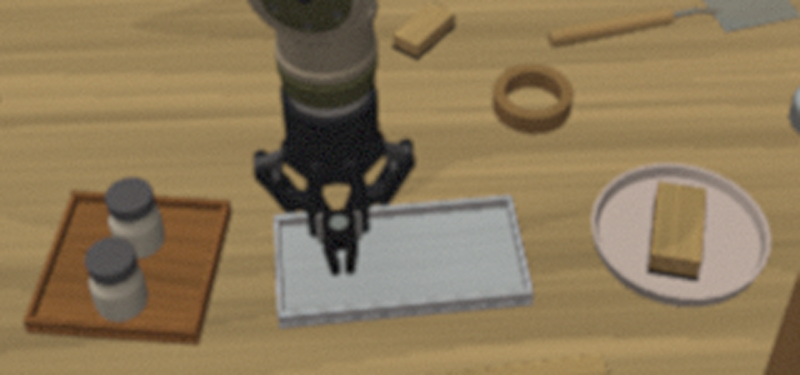

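Both jars stand in the tray and the block lies in the dish. The clamp hangs level over the long tray at crop (340,240), jaws toward the front. The fits put the placed jars 3–4 mm beyond where the robot set them, so I correct the tray x by that much.

Call:
drive_effector(
  offsets=[
    [[0.002, 0, 0.02, 0, 0, 0], [0.002, 0, 0.034, 0, 0, 0], [0.002, 0, 0.04, 0, 0, 0], [0.002, 0, 0.043, 0, 0, 0], [0.002, 0, 0.043, 0, 0, 0]],
  ],
)

```text
clock: 24.55
tcp_pos: [0.6539, -0.0597, 0.0107]
orientation: [0.0, -0.028, 1.0, 0.0]
wrist_force: [0.4, -0.0, -1.3]
finger_gap: 0.0253
grip_force: 29.8
```

Call:
drive_effector(
  offsets=[
    [[0.0015, 0, 0, 0, 0, 0], [0.0015, 0, 0.0015, 0, 0, 0], [0.0015, 0, 0.002, 0, 0, 0]],
  ],
)

```text
clock: 24.92
tcp_pos: [0.6525, -0.0599, 0.0094]
orientation: [0.001, -0.028, 1.0, -0.0]
wrist_force: [-2.3, 0.8, 6.5]
finger_gap: 0.0254
grip_force: 30.6
```

Call:
drive_effector(
  offsets=[
    [[0, 0, 0, 0, 0, 0], [0, 0, 0, 0, 0, 0], [0, 0, 0, 0, 0, 0], [0, 0, -0.03, 0, 0, 0], [0, 0, -0.09, 0, 0, 0], [0, 0, -0.13, 0, 0, 0], [0, 0, -0.13, 0, 0, 0]],
  ],
  finger_gap=0.05,
)

```text
clock: 25.8
tcp_pos: [0.6549, -0.0603, 0.1431]
orientation: [0.004, -0.028, 1.0, -0.001]
wrist_force: [-0.1, 0.0, 0.2]
finger_gap: 0.05
grip_force: 0.0
```

```bash
python3 d.py .461 -.429 .13 1.587
```

```text
25.8 d [ 0.2144 -0.3572  0.0122] rot [-0.002  0.008  0.04 ] phi 1.627 j6 -0.27
```

Call:
drive_effector(
  offsets=[
    [[0.214, -0.357, 0, 0, 0, 0.04], [0.214, -0.357, 0, 0, 0, 0.04], [0.214, -0.357, 0, 0, 0, 0.04], [0.214, -0.357, 0, 0, 0, 0.04], [0.214, -0.357, 0, 0, 0, 0.04], [0.214, -0.357, 0, 0, 0, 0.04], [0.214, -0.357, 0, 0, 0, 0.04], [0.214, -0.357, 0, 0, 0, 0.04]],
  ],
  finger_gap=0.085,
)

```text
clock: 26.8
tcp_pos: [0.4563, -0.4307, 0.1369]
orientation: [-0.001, -0.006, 1.0, 0.001]
wrist_force: [0.3, 0.3, 0.7]
finger_gap: 0.0848
grip_force: 0.0
```

```bash
python3 - <<'E'
from h import *
p=viewer.read_camera('wrist'); cv2.imwrite('pics/w5.png',p['image'][:,:,::-1])
for o in nets.outline_of('clamp_1',p): print(o['confidence'],o['box'],fit('clamp',[(p,o['region'])],0,(-.2,.05,)).round(3))
E
python3 d.py .461 -.429 .004 1.587
```

```text
0.78 [251.5, 151.4, 300.2, 248.3] [ 0.459 -0.427  0.031  0.911]
26.9 d [-0.0033 -0.0015  0.1332] rot [ 0.002 -0.001 -0.001] phi 1.586 j6 -0.89
```

View pics/w5.png

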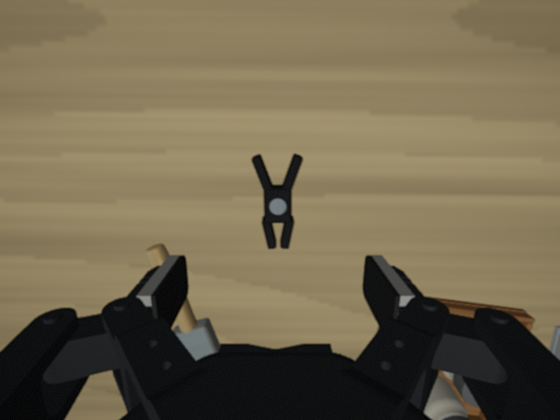

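The clamp is at (277,203), aligned with the tool, and nothing else is near the fingers.

Call:
drive_effector(
  offsets=[
    [[-0.004, 0, 0.06, 0, 0, 0], [-0.004, 0, 0.105, 0, 0, 0], [-0.004, 0, 0.125, 0, 0, 0], [-0.004, 0, 0.133, 0, 0, 0], [-0.004, 0, 0.133, 0, 0, 0]],
  ],
  finger_gap=0.06,
)

```text
clock: 27.52
tcp_pos: [0.4631, -0.4271, 0.0054]
orientation: [-0.0, -0.009, 1.0, 0.0]
wrist_force: [0.1, 0.2, -0.1]
finger_gap: 0.0602
grip_force: 0.0
```

Call:
drive_effector(
  offsets=[
    [[0, 0, 0, 0, 0, 0], [0, 0, 0, 0, 0, 0], [0, 0, 0, 0, 0, 0], [0, 0, 0, 0, 0, 0], [0, 0, 0, 0, 0, 0], [0, 0, 0, 0, 0, 0]],
  ],
  finger_gap=0,
  grip_n=30,
)

```text
clock: 28.28
tcp_pos: [0.4634, -0.429, 0.0071]
orientation: [0.001, -0.008, 1.0, -0.001]
wrist_force: [0.1, 0.2, 6.2]
finger_gap: 0.0254
grip_force: 30.9
```

Call:
drive_effector(
  offsets=[
    [[0, 0, -0.03, 0, 0, 0], [0, 0, -0.08, 0, 0, 0], [0, 0, -0.11, 0, 0, 0], [0, 0, -0.11, 0, 0, 0]],
  ],
)

```text
clock: 28.78
tcp_pos: [0.4638, -0.4299, 0.1187]
orientation: [0.002, -0.008, 1.0, -0.002]
wrist_force: [-1.2, 1.0, 0.4]
finger_gap: 0.0252
grip_force: 30.2
```

```bash
python3 d.py .647 .041 .11 1.627
```

```text
28.775 d [-0.1907  0.4679  0.0073] rot [-0.005  0.004 -0.04 ] phi 1.587 j6 -0.89
```

Call:
drive_effector(
  offsets=[
    [[-0.191, 0.468, 0, 0, 0, -0.04], [-0.191, 0.468, 0, 0, 0, -0.04], [-0.191, 0.468, 0, 0, 0, -0.04], [-0.191, 0.468, 0, 0, 0, -0.04], [-0.191, 0.468, 0, 0, 0, -0.04], [-0.191, 0.468, 0, 0, 0, -0.04], [-0.191, 0.468, 0, 0, 0, -0.04], [-0.191, 0.468, 0, 0, 0, -0.04]],
  ],
)

```text
clock: 29.78
tcp_pos: [0.6435, 0.0397, 0.1137]
orientation: [-0.001, -0.028, 1.0, 0.0]
wrist_force: [1.1, -1.2, -0.9]
finger_gap: 0.0253
grip_force: 30.2
```

```bash
python3 d.py .648 .041 .05 1.627
```

```text
29.775 d [-0.0047  0.001   0.0637] rot [ 0.    -0.002 -0.   ] phi 1.627 j6 -0.12
```

Call:
drive_effector(
  offsets=[
    [[0, 0, 0.05, 0, 0, 0], [0, 0, 0.064, 0, 0, 0], [0, 0, 0.064, 0, 0, 0], [0, 0, 0.064, 0, 0, 0]],
  ],
)

```text
clock: 30.28
tcp_pos: [0.6446, 0.0367, 0.0527]
orientation: [0.001, -0.027, 1.0, -0.0]
wrist_force: [0.5, -0.2, -0.3]
finger_gap: 0.0251
grip_force: 30.2
```

```bash
python3 - <<'E'
from h import *
p=viewer.read_camera('scene'); cv2.imwrite('pics/s4.png',cv2.resize(p['image'][230:310,200:360,::-1],None,fx=5,fy=5,interpolation=cv2.INTER_CUBIC))
E
python3 d.py .648 .041 .0125 1.627
```

```text
30.325 d [-0.0031  0.0042  0.0407] rot [-0.     0.003 -0.002] phi 1.625 j6 -0.12
```

View pics/s4.png

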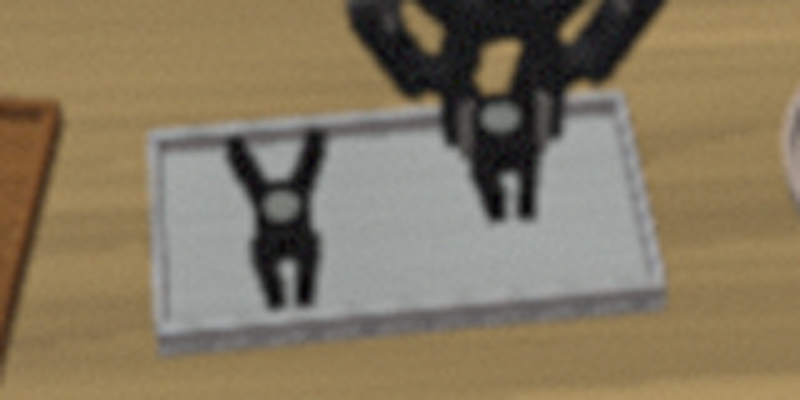

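Clamp 2 lies in the tray at (280,220), with its handles near the rear rim. Clamp 1 hovers at (505,160) and is still lifted, so I'm lowering it.

Call:
drive_effector(
  offsets=[
    [[-0.0045, 0.003, 0, 0, 0, 0], [-0.0045, 0.003, 0.02, 0, 0, 0], [-0.0045, 0.003, 0.033, 0, 0, 0], [-0.0045, 0.003, 0.038, 0, 0, 0], [-0.0045, 0.003, 0.038, 0, 0, 0]],
  ],
)

```text
clock: 30.95
tcp_pos: [0.6481, 0.041, 0.0134]
orientation: [-0.0, -0.028, 1.0, 0.0]
wrist_force: [0.0, 0.5, -1.0]
finger_gap: 0.0253
grip_force: 30.2
```

```bash
python3 - <<'E'
from h import *
for n in('scene','side'):
  p=viewer.read_camera(n)
  for o in nets.outline_of('clamp_1',p): print(n,o['confidence'],o['box'],fit('clamp',[(p,o['region'])],.005,(.05,)).round(3))
  for o in nets.outline_of('long_tray',p)[:1]: print('tray',fit('long_tray',[(p,o['region'])]).round(3))
E
```

```text
scene 0.97 [245.4, 258.5, 270.4, 292.6] [ 0.659 -0.059  0.081  0.895]
tray [ 0.653 -0.009  0.054  0.934]
side 0.8 [318.4, 223.0, 360.5, 240.4] [ 0.653 -0.06   0.075  0.927]
side 0.7 [308.4, 199.4, 342.0, 212.2] [0.636 0.06  1.034 0.544]
tray [ 0.646 -0.007  0.073  0.93 ]
```

Call:
drive_effector(
  offsets=[
    [[0, 0, 0.001, 0, 0, 0], [0, 0, 0.002, 0, 0, 0], [0, 0, 0.002, 0, 0, 0]],
  ],
)

```text
clock: 31.62
tcp_pos: [0.6484, 0.0411, 0.0121]
orientation: [0.0, -0.028, 1.0, 0.0]
wrist_force: [-0.6, 0.6, 4.1]
finger_gap: 0.0249
grip_force: 30.7
```

Call:
drive_effector(
  offsets=[
    [[0, 0, 0, 0, 0, 0], [0, 0, 0, 0, 0, 0], [0, 0, 0, 0, 0, 0], [0, 0, -0.03, 0, 0, 0], [0, 0, -0.09, 0, 0, 0], [0, 0, -0.15, 0, 0, 0], [0, 0, -0.2, 0, 0, 0], [0, 0, -0.2, 0, 0, 0]],
  ],
  finger_gap=0.05,
)

```text
clock: 32.62
tcp_pos: [0.651, 0.0409, 0.2172]
orientation: [0.005, -0.028, 1.0, -0.0]
wrist_force: [1.3, 0.5, 0.1]
finger_gap: 0.0497
grip_force: 0.0
```

```bash
python3 d.py .45 .05 .25 1.5
```

```text
32.625 d [ 0.1999  0.0204 -0.0348] rot [-0.     0.01   0.127] phi 1.627 j6 -0.12
```

Backing off so I can check the whole scene.

Call:
drive_effector(
  offsets=[
    [[0.2, 0, -0.03, 0, 0, 0], [0.2, 0, -0.03, 0, 0, 0], [0.2, 0, -0.03, 0, 0, 0], [0.2, 0, -0.03, 0, 0, 0], [0.2, 0, -0.03, 0, 0, 0]],
  ],
)

```text
clock: 33.25
tcp_pos: [0.4483, 0.0298, 0.2415]
orientation: [0.0, -0.028, 1.0, 0.0]
wrist_force: [1.7, 0.5, -1.5]
finger_gap: 0.05
grip_force: 0.0
```

```bash
python3 - <<'E'
from h import *
p=viewer.read_camera('scene'); cv2.imwrite('pics/s5.png',cv2.resize(p['image'][160:320,90:480,::-1],None,fx=2.05,fy=2.05,interpolation=cv2.INTER_CUBIC))
for n,p in(('scene',p),('side',viewer.read_camera('side'))):
 for l,z in (('clamp',.005),('jar',.006),('block',.005),('tin',0),('tape',0),('square_tray',0),('long_tray',0),('round_dish',0)):
  for o in nets.outline_of(l+('_1' if l in('jar','clamp') else ''),p):
    if o['confidence']>.4: print(n,l,round(o['confidence'],2),fit(l,[(p,o['region'])],z,(-.2,.1,)).round(3))
E
```

```text
scene clamp 0.79 [0.652 0.041 0.062 0.906]
scene clamp 0.74 [ 0.66  -0.06   0.062  0.926]
scene jar 0.87 [ 0.686 -0.251  0.19   0.936]
scene jar 0.65 [ 0.615 -0.244  0.117  0.861]
scene block 0.92 [ 0.344  0.034 -0.371  0.649]
scene block 0.85 [ 0.64   0.241 -0.255  0.963]
scene block 0.65 [ 0.359 -0.094  0.557  0.638]
scene tin 0.69 [ 0.493  0.418 -0.041  0.966]
scene tape 0.58 [ 0.455  0.132 -0.004  0.969]
scene square_tray 0.67 [ 0.645 -0.247 -0.129  0.971]
scene square_tray 0.46 [ 0.651 -0.001  0.461  0.628]
scene long_tray 0.92 [ 0.652 -0.008  0.051  0.982]
scene round_dish 0.93 [0.638 0.244 0.253 0.964]
side clamp 0.73 [0.645 0.041 0.016 0.94 ]
side clamp 0.56 [ 0.653 -0.059  0.067  0.937]
side jar 0.93 [ 0.682 -0.249  0.146  0.938]
side jar 0.9 [ 0.614 -0.239 -0.155  0.892]
side jar 0.7 [ 0.626 -0.091  0.346  0.408]
side jar 0.41 [0.445 0.092 0.059 0.591]
side block 0.84 [ 0.635  0.244 -0.311  0.942]
side block 0.7 [ 0.348  0.02  -0.117  0.595]
side block 0.58 [ 0.356 -0.084  1.234  0.642]
side tin 0.65 [0.487 0.42  0.323 0.924]
side tape 0.85 [0.452 0.137 0.194 0.956]
side square_tray 0.95 [ 0.639 -0.247 -0.114  0.946]
side long_tray 0.66 [ 0.711 -0.242  1.124  0.359]
side long_tray 0.61 [ 0.647 -0.009  0.061  0.953]
side round_dish 0.8 [ 0.632  0.247 -0.14   0.947]
side round_dish 0.51 [ 0.739 -0.255  0.725  0.315]
```

View pics/s5.png

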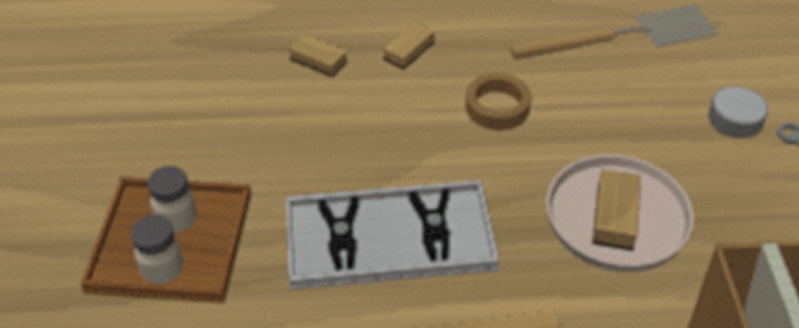

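The final view shows both jars upright in the square tray at (170,200) and (157,250). Both clamps lie flat inside the long tray at (342,230) and (434,222), and the block is central in the dish at (617,207). The tin and tape have not moved. The fits put every object inside its limits, so I'm handing in.

```bash
python3 -c "
from workcell import env; print(env.hand_in())"
```

```text
the job is handed in; nothing more can be done
None
```

I handed the job in at about 33 s of the 109 s allowed: both jars stand in the square tray, both clamps lie flat in the long tray, the large sanding block lies in the round dish, and the tin and tape roll are where they were; the final camera check put everything within limits, but the hand-in gave no verdict.

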